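# Tip up the jar crates and sort the jars into them

### The job

Both jar crates lie on their sides: first push each one against the front edge of the packing deck and tip it over onto the deck, then push it on, until both stand open side up with their whole base on the deck. Then stand every gold-lidded jar upright in a crate, the tall jars in the deep green crate and the short jars in the shallow orange one. Leave the dark jars, loose silver lids and scraper where they are.

Things in the scene. Friction and masses are not known exactly. Their poses are not given: they have to be found in the camera images.
- deck: Fixed grey steel packing deck: plate 14 high, 110 deep, 440 long, yellow strip along its straight front edge, which is the stop to tip crates against. Origin: middle of the front edge at table height; x points away from the robot across the deck, y along the edge, z up. A guide rail 8 thick, top 44 above the table, runs along the back edge. May stand slightly turned.
- deep_crate: Deep green crate for a row of three tall jars: outside 78 (x) by 196 (y) by 54 high (z), walls and floor 8 thick. Origin: centre of its outer underside; z points out of the open side. At the start it lies on a long side before the deck (78 tall, 54 deep), open side to the robot, underside 6 to 35 from the deck's front edge; its x is then up. 0.21 to 0.35 kg.
- shallow_crate: Shallow orange crate for a row of three short jars: outside 78 (x) by 196 (y) by 34 high (z), walls and floor 8 thick. Origin: centre of its outer underside; z points out of the open side. At the start it lies on a long side before the deck (78 tall, 34 deep), open side to the robot, underside 6 to 35 from the deck's front edge; its x is then up. 0.18 to 0.29 kg.
- jar_short1: Short jar with gold lid and yellow label: round, 54 across all the way up, 57 high, about 0.15 kg; stands upright on the table beside the deck. Origin: centre of its underside, z up. May be absent.
- jar_short2: Short jar with gold lid and yellow label: round, 54 across all the way up, 57 high, about 0.15 kg; stands upright on the table beside the deck. Origin: centre of its underside, z up. May be absent.
- jar_short3: Short jar with gold lid and yellow label: round, 54 across all the way up, 57 high, about 0.15 kg; stands upright on the table beside the deck. Origin: centre of its underside, z up. May be absent.
- jar_tall1: Tall jar with gold lid and yellow label: round, 54 across all the way up, 78 high, about 0.2 kg; stands upright on the table beside the deck. Origin: centre of its underside, z up. May be absent.
- jar_tall2: Tall jar with gold lid and yellow label: round, 54 across all the way up, 78 high, about 0.2 kg; stands upright on the table beside the deck. Origin: centre of its underside, z up. May be absent.
- jar_tall3: Tall jar with gold lid and yellow label: round, 54 across all the way up, 78 high, about 0.2 kg; stands upright on the table beside the deck. Origin: centre of its underside, z up. May be absent.
- dark_jar_a: Big dark jar with black lid and red label, 72 across, 110 high, not part of the job: leave it alone. Origin: centre of its underside.
- dark_jar_b: Big dark jar with black lid and red label, 72 across, 110 high, not part of the job: leave it alone. Origin: centre of its underside.
- lid_stack: Stack of three silver lids without jars, 51 across, 45 high, not part of the job: leave it alone. Origin: centre of its underside.
- scraper: Spatula-like scraper lying flat, about 250 long along its x, not part of the job: leave it alone. Origin: under its middle.

How it is judged:
By the outcome, as a careful person would: the job done as asked, in the order asked, and still so for the second after the job is handed in, with the robot touching nothing.
Of jar_tall1, jar_short1, jar_tall2, jar_short2, jar_tall3, jar_short3 only 4 to 6 are there at a start; the rules pass over those that are not, and their reading is None.
At some moment in a run one of jar_tall1, jar_short1, jar_tall2, jar_short2, jar_tall3, jar_short3 may be knocked a few centimetres aside while the robot is not near it.
It also fails if it takes over 210 s, if anything falls off the work surface, if the arm or the gripper's body presses on something with over 40 N, if the wrist force passes 120 N, or if a joint passes its speed limit or range.

### The arm

A 7-joint arm with a two-finger parallel gripper is mounted at the origin on the work surface. World frame = base frame: x ahead of the robot, y to its left, z up, the work surface at z = 0. Lengths are in m, angles in rad, forces in N, time in s.
With the tool pointing down it reaches from about 0.4 to 0.875 m from the base axis. Payload 6.5 kg.
Tool frame: the origin (TCP) lies on the centre line of the jaws, within the pads' length; the fingertips stand 11 mm ahead of it and the grasp point (between the pads) lies 8 mm behind it (nose_length is the distance from the TCP to the fingertips, in m); z points along the fingers, y is the line along which they close (so a half turn about z gives the same grasp; the last joint's range is limited). The gripper opens to 85 mm and grips with 20 to 120 N. Pads are 22 mm wide; open, the fingers measure 114 mm over their backs; the gripper's body (76 mm by 85 mm) begins 54 mm behind the grasp point. The pads swing forward as they close: fully open they stand 13 mm farther back than shut.
Start: joints at [-1.183, 0.536, -0.004, 1.538, 0.003, 1.067, -0.071], TCP at [0.285, 0.584, 0.242] pointing down, gripper open.
Joint ranges: [-2.7, 2.7], [-0.37, 2.16], [-1.27, 1.26], [0.24, 2.4], [-1.31, 4.45], [0.19, 1.91], [-2.76, 2.76]. Speed limits (rad/s): [2.39, 2.39, 3.14, 3.14, 3.14, 3.14, 3.14].

### API

Orientations are given as a rotation vector (axis times angle).
In Python, from plant import * gives the robot as it stands. The module is installed in compiled form; this text tells all that it offers.
- The arm moves only by the tool jog_arm, never from a script. Its argument "deltas" is text: rows parted by semicolons, each of 7 numbers parted by spaces: the turn, a rotation vector about the world's x, y, z in rad, then the shift along the world's x, y, z in mm, then the opening, from 0 (shut) to 1 (fully open). In form: wx wy wz x y z fingers; .... A call has exactly 10 rows; each row is the pose to reach, as a shift and turn from the pose commanded when the call began; what a row does not reach only later rows make up. A row lasts 1/12 s, in which the tool goes at most 41.7 mm and 7.16 degrees, less where a joint would pass 70% of its speed; a pose out of reach is approached as far as the arm can. A call with a gripper value outside its range is refused whole. The fingers move at their own pace and stop on an object; "newtons" is the grip in N (left out, the last holds). Time passes only in rows, so rows that repeat a pose let the fingers close, or fill a call up. It gives the time, the measured TCP pose, the force, the opening and the grip force at its end, in the units of the state.
- observe(): the state, without advancing time (a new reading comes with each control period).
- grab_frame(name): name is "scene" or "top" or "wrist"; returns a dict with "img" (420x560x3 uint8, blue, green, red), "fx", "fy", "cx", "cy" (pixels), "R" (3x3) and "t" (3): a world point X has camera coordinates R X + t. Camera axes: x right, y down, z forward; pixel columns grow to the right and rows downward; lengths in m; the calibration is good to about 2 mm. A picture is of the moment at which its call begins. There is no depth.
- close_job(): hands the job in; it is judged then, once.
The state is a dict: "time_s": time; "q": joint angles; "qd": joint speeds; "tau": joint torques, N m; "position": TCP position; "orientation": TCP orientation; "ft_force": force on the tool from outside, world axes, zero at the start; "moment": the same for the moment, N m; "gripper_width": finger opening in m; "gripper_force": force on a finger pad.
Only numpy, scipy, OpenCV 4.12 (cv2) and the standard library are available. Lean on these libraries where they do the work, as an engineer would, in place of code of your own. Each camera call takes 0.05 s, during which the arm holds its last target. There are 200 camera calls.

## Working session

There is one attempt and no reset: what is moved stays moved. The work goes in short steps, Python scripts to look and compute and a tool call to move; the robot and the scene stay as the last step left them, time stands still between calls to the robot, and variables do not carry over. Pictures are saved under pics/ and viewed, at most 14 in all, crops included, and the job is handed in when it is done.

Besides the shell and the picture viewer there is one more tool, called after ">>>" as name(argument=value, ...) on one line, values as JSON. jog_arm: Moves the arm, as the interface text tells. Its arguments: {"type":"object","properties":{"deltas":{"type":"string"},"newtons":{"type":"number"}},"required":["deltas"]}

```bash
mkdir -p pics
python3 - <<'E'
from plant import *
import cv2,numpy as np
for n in("top","scene"):
    f=grab_frame(n);cv2.imwrite(f"pics/{n}0.png",f["img"]);np.savez(f"{n}0.npz",**f)
    print(n,f["fx"],f["cx"],f["cy"],(-f["R"].T@f["t"]).round(3),f["R"].round(3).tolist())
s=observe();print({k:np.round(v,3).tolist() for k,v in s.items()})
E
```

```text
top 454.50657079895296 279.0351849259155 211.85440686432904 [ 0.323 -0.003  1.363] [[-0.001, -1.0, 0.012], [-0.982, -0.001, -0.19], [0.19, -0.012, -0.982]]
scene 391.41028963648705 270.884176256245 207.75970272236125 [ 1.174 -0.253  0.706] [[0.376, 0.927, 0.015], [0.652, -0.253, -0.715], [-0.658, 0.278, -0.699]]
{'time_s': 0.1, 'q': [-1.183, 0.537, -0.004, 1.539, 0.003, 1.067, -0.071], 'qd': [-0.001, -0.002, 0.001, -0.002, -0.001, -0.001, -0.0], 'tau': [0.002, -58.456, 1.052, -25.978, 0.013, 0.004, -0.0], 'position': [0.285, 0.584, 0.241], 'orientation': [-0.707, -3.061, 0.002], 'ft_force': [0.48, 0.778, 0.161], 'moment': [-0.011, -0.006, -0.03], 'gripper_force': 0.0, 'gripper_width': 0.085}
```

View pics/top0.png

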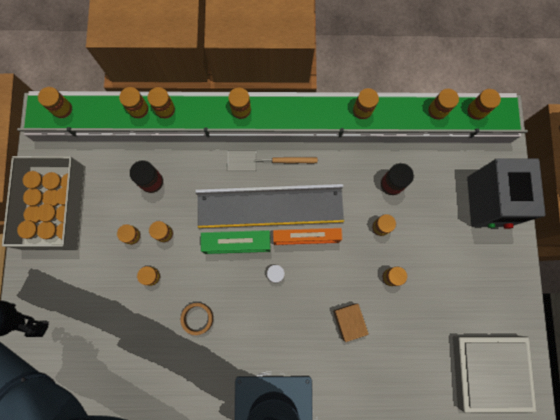

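View pics/scene0.png

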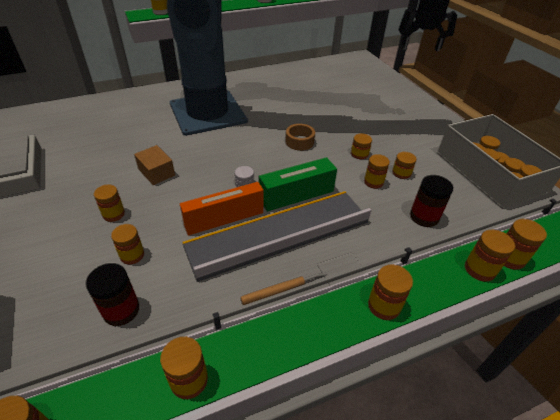

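The top view shows the green crate at about (235,242) and the orange one at (307,236), both before the yellow edge at row ~224. Five gold jars are at (128,234), (160,231), (148,275), (385,224) and (396,276), with the silver lids at (275,273). Next I'll measure positions.

```bash
cat > h.py <<'E'
import cv2,numpy as np
def cam(f): return -np.asarray(f["R"]).T@np.asarray(f["t"])
def cast(f,uv,z):
    uv=np.atleast_2d(uv).astype(float); C=cam(f)
    d=np.c_[(uv[:,0]-f["cx"])/f["fx"],(uv[:,1]-f["cy"])/f["fy"],np.ones(len(uv))]@np.asarray(f["R"])
    return (C+d*((z-C[2])/d[:,2])[:,None])[:,:2]
def proj(f,X):
    p=np.asarray(f["R"])@np.asarray(X)+f["t"]; return f["fx"]*p[0]/p[2]+f["cx"],f["fy"]*p[1]/p[2]+f["cy"]
def mask(f,h0,h1,s=110,v=50):
    m=cv2.inRange(cv2.cvtColor(np.ascontiguousarray(f["img"]),cv2.COLOR_BGR2HSV),(h0,s,v),(h1,255,255))
    return m
def jars(f,z0=0.,h0=9,h1=30):
    m=cv2.morphologyEx(mask(f,h0,h1,120,50),cv2.MORPH_CLOSE,np.ones((3,3)))
    out=[]
    for c in cv2.findContours(m,cv2.RETR_EXTERNAL,cv2.CHAIN_APPROX_NONE)[0]:
        if cv2.contourArea(c)<120: continue
        C=cam(f); g=cast(f,c[:,0,:],z0)-C[:2]; r=np.hypot(*g.T); a=np.arctan2(g[:,1],g[:,0])
        b=np.median(a); da=(a-b+np.pi)%(2*np.pi)-np.pi; az=b+(da.max()+da.min())/2
        rc=r.min()+.027; h=(C[2]-z0)*(1-(rc+.027)/r.max())
        xy=C[:2]+rc*np.array([np.cos(az),np.sin(az)])
        (u,v),_=cv2.minEnclosingCircle(c)
        R2=(da.max()-da.min())/2*1.0
        if 0.3<xy[0]<.9 and abs(xy[1])<.65: out.append((xy.round(4).tolist(),round(h*1000),round(2*rc*np.sin(R2)*1000),(int(u),int(v)),cv2.contourArea(c)))
    return out
E
python3 - <<'E'
from h import *
F={n:dict(np.load(n+"0.npz")) for n in("top","scene")}
for n in F:
    print(n)
    for j in jars(F[n]): print(j)
t=F["top"]
for nm,a,b in(("green",45,85),("orange",3,14)):
    m=mask(t,a,b,150,60); m[:225]=0;m[265:]=0;m[:,:190]=0;m[:,352:]=0
    m=cv2.morphologyEx(m,cv2.MORPH_CLOSE,np.ones((5,5)))
    c=max(cv2.findContours(m,0,2)[0],key=cv2.contourArea); r=cv2.minAreaRect(c);bp=cv2.boxPoints(r);print(nm,r,bp.round(1).tolist()); print(cast(t,bp,.078).round(4).tolist())
    ys=np.where(m.any(0))[0]
    for u in(ys[8],ys[len(ys)//2],ys[-9]):
        v=np.where(m[:,u])[0]; print(u,v.min(),v.max(),t["img"][v.min()-3:v.max()+8,u].tolist() if u==ys[len(ys)//2] else '')
m=mask(t,18,32,120,80);m[:212]=0;m[236:]=0;m[:,:190]=0;m[:,350:]=0
v,u=np.nonzero(m);k=(v<231);P=cast(t,np.c_[u,v],.014);p=np.polyfit(P[:,1],P[:,0],1);print("strip n",len(u),v.min(),v.max(),P[:,1].min(),P[:,1].max(),"x=",p, np.std(P[:,0]-np.polyval(p,P[:,1])))
print(proj(t,[.323,0,.078]))
big=cv2.resize(t["img"][180:290,110:410],None,fx=2.6,fy=2.6,interpolation=2);cv2.imwrite("pics/c1.png",big)
E
```

```text
top
([0.3912, -0.3544], 62, 53, (394, 276), 341.5)
([0.3945, 0.3634], 37, 52, (148, 275), 312.0)
([0.4997, -0.0814], 346, 160, (307, 235), 959.5)
([0.5165, 0.4292], 40, 52, (128, 234), 309.0)
([0.5231, 0.3312], 56, 52, (160, 231), 331.5)
([0.5747, 0.0072], 175, 350, (270, 223), 244.0)
([0.543, -0.3303], 60, 53, (383, 225), 330.0)
([0.5871, 0.6365], 223, 206, (43, 205), 2576.5)
([0.7686, -0.0693], -63, 137, (294, 160), 171.5)
scene
([0.8054, -0.5523], 18, 39, (13, 409), 602.5)
([0.8645, -0.2726], 112, 64, (183, 367), 2033.0)
([0.7464, -0.0672], 25, 130, (272, 290), 490.5)
([0.8633, 0.1332], 108, 65, (389, 291), 1639.5)
([0.5358, -0.3261], 74, 54, (126, 243), 850.5)
([0.8768, 0.3941], 163, 96, (507, 252), 2811.0)
([0.559, -0.0242], 115, 376, (263, 216), 322.0)
([0.3857, -0.3505], 75, 53, (108, 202), 716.0)
([0.5129, -0.0997], 100, 194, (223, 209), 2617.5)
([0.5081, 0.4327], 52, 54, (404, 164), 428.5)
([0.4976, 0.3155], 128, 104, (368, 160), 950.0)
green ((234.64703369140625, 241.91175842285156), (20.055530548095703, 67.39591217041016), 88.09085083007812) [[200.60000610351562, 233.0], [
[... 925 characters left out ...]
6, 244.5]]
[[0.52, -0.0003], [0.5267, -0.1958], [0.485, -0.196], [0.4785, -0.0017]]
281 230 244 
307 229 243 [[122, 133, 134], [127, 137, 138], [107, 126, 144], [62, 106, 172], [31, 95, 184], [28, 93, 179], [63, 103, 161], [123, 145, 162], [145, 162, 170], [142, 162, 169], [115, 138, 156], [62, 106, 171], [34, 96, 183], [32, 96, 183], [26, 77, 154], [25, 73, 163], [25, 78, 177], [41, 79, 156], [90, 105, 129], [108, 116, 121], [104, 112, 115], [104, 112, 116], [108, 115, 119], [107, 116, 118], [106, 114, 117]]
333 229 242 
strip n 391 220 227 -0.21240233513840584 0.22382235968427153 x= [-0.04119921  0.54958336] 0.002355845849555688
(np.float64(272.466270939466), np.float64(300.2125533229563))
```

View pics/c1.png

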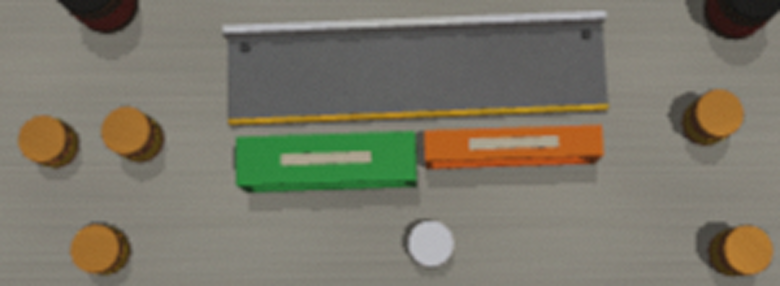

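Measured so far:
- **Jars:** three are tall: (.39,-.35), (.54,-.33) and (.52,.33). Two are short: (.39,.36) and (.52,.43).
- **Deck:** its edge is at about x = .546 - .041y, turned 2.4°.
- **Crates:** both sit roughly 27 mm before the edge, with centres at y = .108 (green) and y = -.098 (orange).

I'll now move to the green crate.

>>> jog_arm(deltas="0 0 0.496 127 -474 -60 0;0 0 0.496 127 -474 -60 0;0 0 0.496 127 -474 -60 0;0 0 0.496 127 -474 -60 0;0 0 0.496 127 -474 -60 0;0 0 0.496 127 -474 -60 0;0 0 0.496 127 -474 -60 0;0 0 0.496 127 -474 -60 0;0 0 0.496 127 -474 -60 0;0 0 0.496 127 -474 -60 0", newtons=40)

```text
time_s: 0.93
position: [0.3919, 0.1827, 0.1915]
orientation: [-0.067, 3.141, 0.0]
ft_force: [0.1, 0.4, 0.1]
gripper_width: -0.0001
gripper_force: 0.0
```

>>> jog_arm(deltas="0 0 0 18 -70 -40 0;0 0 0 18 -70 -40 0;0 0 0 18 -70 -80 0;0 0 0 18 -70 -120 0;0 0 0 18 -70 -134 0;0 0 0 18 -70 -134 0;0 0 0 18 -70 -134 0;0 0 0 18 -70 -134 0;0 0 0 18 -70 -134 0;0 0 0 18 -70 -134 0")

```text
time_s: 1.77
position: [0.411, 0.1152, 0.059]
orientation: [-0.067, 3.138, 0.002]
ft_force: [-0.1, 0.0, -0.3]
gripper_width: -0.0001
gripper_force: 0.0
```

Run:
```python
from plant import *
import cv2,numpy as np
f=grab_frame("scene");cv2.imwrite("pics/s1.png",cv2.resize(f["img"][90:290,150:410],None,fx=3,fy=3,interpolation=2))
```

```text
(no output)
```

View pics/s1.png

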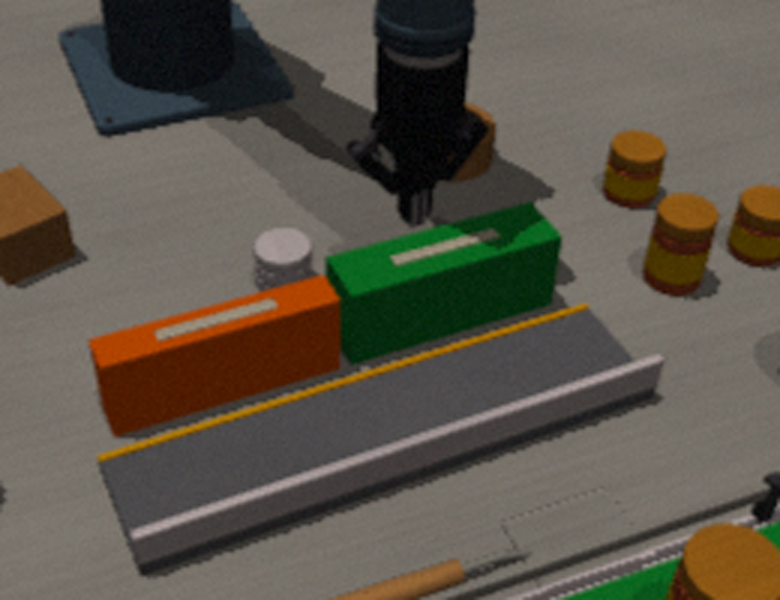

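The fingers stand behind the middle of the green crate, at about (415,210) in the crop. I'll start pushing slowly.

>>> jog_arm(deltas="0 0 0 15 -5 -2 0;0 0 0 25 -5 -2 0;0 0 0 33 -5 -2 0;0 0 0 39 -4 -2 0;0 0 0 45 -4 -2 0;0 0 0 50 -4 -2 0;0 0 0 55 -4 -2 0;0 0 0 60 -4 -2 0;0 0 0 65 -4 -2 0;0 0 0 70 -3 -2 0")

```text
time_s: 2.65
position: [0.4806, 0.1116, 0.0557]
orientation: [-0.066, 3.14, -0.0]
ft_force: [-0.3, -0.2, 0.9]
gripper_width: 0.0001
gripper_force: 0.0
```

>>> jog_arm(deltas="0 0 0 5 0 0 0;0 0 0 10 0 0 0;0 0 0 15 0 0 0;0 0 0 20 1 0 0;0 0 0 25 1 0 0;0 0 0 30 1 0 0;0 0 0 35 1 0 0;0 0 0 40 1 0 0;0 0 0 45 1 0 0;0 0 0 50 2 0 0")

```text
time_s: 3.48
position: [0.5306, 0.1135, 0.0557]
orientation: [-0.066, 3.141, -0.0]
ft_force: [0.0, 0.4, 0.0]
gripper_width: 0.0
gripper_force: 0.0
```

Run:
```python
from plant import *
import cv2,numpy as np
f=grab_frame("scene");cv2.imwrite("pics/s2.png",cv2.resize(f["img"][90:290,150:410],None,fx=3,fy=3,interpolation=2))
print(observe()["ft_force"])
```

```text
[0.80662313 0.80668889 0.4316644 ]
```

View pics/s2.png

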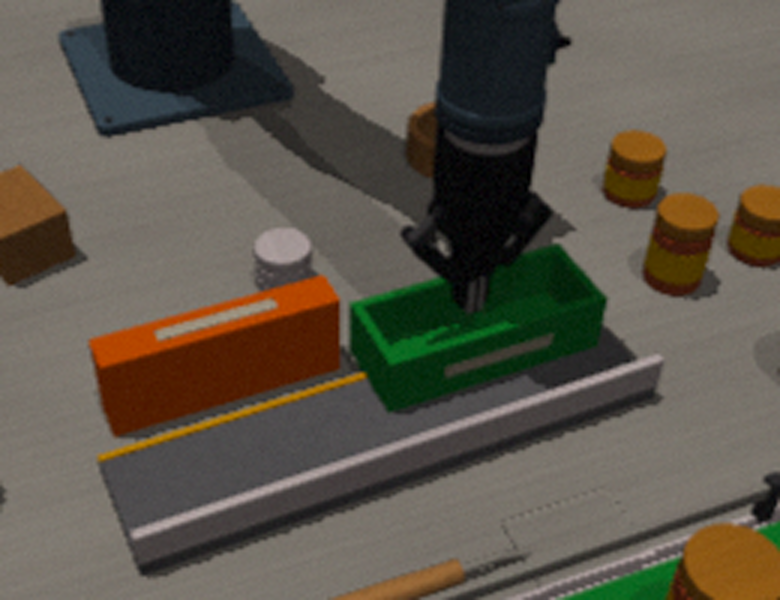

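The green crate has tipped and stands open side up on the deck edge (crop ~(475,330)). Next I push its far wall on.

>>> jog_arm(deltas="0 0 0 12 0 -4 0;0 0 0 24 0 -8 0;0 0 0 36 1 -8 0;0 0 0 46 1 -8 0;0 0 0 54 1 -8 0;0 0 0 60 1 -8 0;0 0 0 66 2 -8 0;0 0 0 72 2 -8 0;0 0 0 78 2 -8 0;0 0 0 82 2 -8 0")

```text
time_s: 4.37
position: [0.6127, 0.1157, 0.0477]
orientation: [-0.066, 3.141, 0.0]
ft_force: [-1.4, -0.2, -1.0]
gripper_width: 0.0
gripper_force: 0.7
```

>>> jog_arm(deltas="0 0 0 0 0 0 0;0 0 0 -12 0 0 0;0 0 0 -12 0 40 0;0 0 0 -12 0 80 0;0 0 0 -40 -20 110 0;0 0 0 -80 -60 110 0;0 0 0 -120 -100 110 0;0 0 0 -160 -140 110 0;0 0 0 -190 -170 110 0;0 0 0 -206 -206 110 0")

```text
time_s: 5.2
position: [0.4302, -0.0544, 0.1581]
orientation: [-0.068, 3.14, 0.0]
ft_force: [0.6, -0.9, 0.0]
gripper_width: 0.0
gripper_force: 0.0
```

Run:
```python
from plant import *
from h import *
f=grab_frame("scene");t=grab_frame("top");cv2.imwrite("pics/s3.png",cv2.resize(f["img"][90:290,150:410],None,fx=3,fy=3,interpolation=2))
cv2.imwrite("pics/t3.png",cv2.resize(t["img"][170:300,110:410],None,fx=2.6,fy=2.6,interpolation=2));np.savez("top3.npz",**t)
```

```text
(no output)
```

View pics/t3.png

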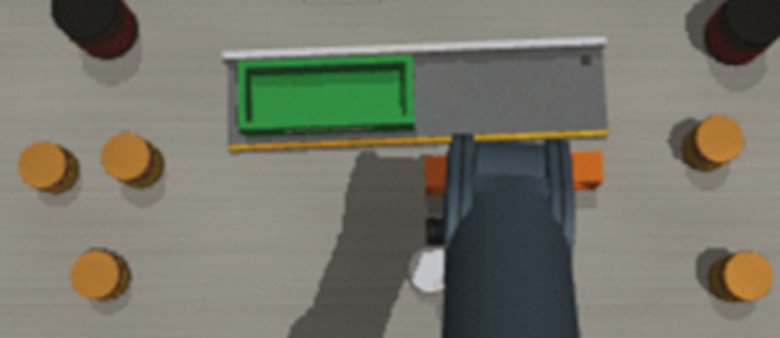

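Green now stands fully on the deck, with the yellow strip visible in front of it (crop rows ~135-150). Orange is next.

>>> jog_arm(deltas="0 0 0 -12 -35 0 0;0 0 0 -12 -35 0 0;0 0 0 -12 -35 -40 0;0 0 0 -12 -35 -80 0;0 0 0 -12 -35 -96 0;0 0 0 -12 -35 -96 0;0 0 0 -12 -35 -96 0;0 0 0 -12 -35 -96 0;0 0 0 -12 -35 -96 0;0 0 0 -12 -35 -96 0")

```text
time_s: 6.13
position: [0.4213, -0.089, 0.063]
orientation: [-0.066, 3.138, -0.001]
ft_force: [-0.1, -0.4, 0.8]
gripper_width: 0.0001
gripper_force: 0.0
```

>>> jog_arm(deltas="0 0 0 20 -8 -1 0;0 0 0 35 -8 -1 0;0 0 0 46 -8 -1 0;0 0 0 52 -8 -1 0;0 0 0 57 -8 -1 0;0 0 0 62 -7 -1 0;0 0 0 67 -7 -1 0;0 0 0 72 -7 -1 0;0 0 0 77 -7 -1 0;0 0 0 82 -7 -1 0")

```text
time_s: 6.97
position: [0.5024, -0.0959, 0.0607]
orientation: [0.066, -3.141, -0.0]
ft_force: [1.2, 0.3, -1.6]
gripper_width: -0.0002
gripper_force: 0.0
```

>>> jog_arm(deltas="0 0 0 5 0 0 0;0 0 0 10 0 0 0;0 0 0 15 0 0 0;0 0 0 20 1 0 0;0 0 0 25 1 0 0;0 0 0 30 1 0 0;0 0 0 35 1 0 0;0 0 0 40 1 0 0;0 0 0 45 1 0 0;0 0 0 50 2 0 0")

```text
time_s: 7.8
position: [0.5525, -0.0942, 0.0607]
orientation: [0.066, -3.141, 0.0]
ft_force: [0.7, -1.3, 0.5]
gripper_width: 0.0001
gripper_force: 0.0
```

Run:
```python
from plant import *
import cv2,numpy as np
f=grab_frame("scene");cv2.imwrite("pics/s4.png",cv2.resize(f["img"][90:290,150:410],None,fx=3,fy=3,interpolation=2))
```

```text
(no output)
```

View pics/s4.png

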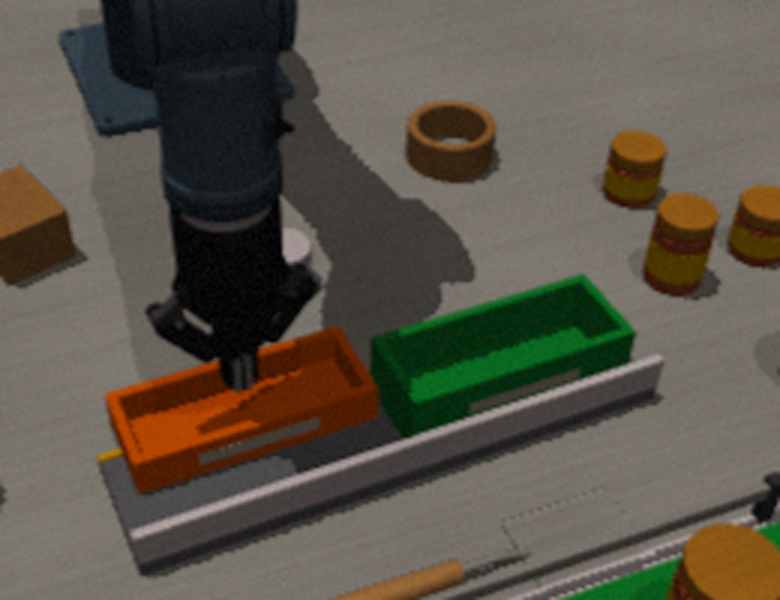

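Orange also stands open side up, at about (240,410) in the crop. I'll push it on, then lift away and turn the tool for grasping.

>>> jog_arm(deltas="0 0 0 8 0 -8 0;0 0 0 18 0 -14 0;0 0 0 28 1 -14 0;0 0 0 36 1 -14 0;0 0 0 43 1 -14 0;0 0 0 49 1 -14 0;0 0 0 55 2 -14 0;0 0 0 61 2 -14 0;0 0 0 66 2 -14 0;0 0 0 69 2 -14 0")

```text
time_s: 8.68
position: [0.6217, -0.0918, 0.0468]
orientation: [-0.067, 3.14, 0.0]
ft_force: [-1.1, 0.8, 0.4]
gripper_width: 0.0001
gripper_force: 0.9
```

>>> jog_arm(deltas="0 0 0 0 0 0 0;0 0 0 -12 0 0 0;0 0 0 -12 0 40 0;0 0 0 -12 0 80 0;0 0 0 -24 -20 110 0;0 0 -0.12 -50 -50 120 0;0 0 -0.24 -80 -80 130 0.5;0 0 -0.36 -110 -110 140 1;0 0 -0.48 -140 -130 140 1;0 0 -0.6 -170 -150 140 1")

```text
time_s: 9.52
position: [0.4496, -0.2441, 0.1879]
orientation: [0.876, 3.014, -0.001]
ft_force: [-0.1, -0.5, -0.6]
gripper_width: 0.0485
gripper_force: 0.0
```

>>> jog_arm(deltas="0 0 -0.12 0 -40 0 1;0 0 -0.24 0 -80 0 1;0 0 -0.36 0 -80 0 1;0 0 -0.48 0 -80 0 1;0 0 -0.6 0 -80 0 1;0 0 -0.72 0 -80 0 1;0 0 -0.84 0 -80 0 1;0 0 -0.971 0 -80 0 1;0 0 -0.971 0 -80 0 1;0 0 -0.971 0 -80 0 1")

```text
time_s: 10.35
position: [0.4512, -0.3219, 0.1869]
orientation: [2.17, 2.271, -0.0]
ft_force: [-0.1, 0.7, -0.5]
gripper_width: 0.0855
gripper_force: 0.0
```

```bash
cat >> h.py <<'E'
# lid measurement in the top view: far edge of the blob is the lid rim at height z+h
def lids(f,spots,r=20):
    m=cv2.morphologyEx(mask(f,9,30,120,50),cv2.MORPH_CLOSE,np.ones((3,3))); C=cam(f); out=[]
    for c in cv2.findContours(m,cv2.RETR_EXTERNAL,cv2.CHAIN_APPROX_NONE)[0]:
        if not 200<cv2.contourArea(c)<450: continue
        (u,v),_=cv2.minEnclosingCircle(c); rows=[]
        if not(100<u<430 and 195<v<310): continue
        for h in(.057,.078):
            g=cast(f,c[:,0,:],h)-C[:2]; rr=np.hypot(*g.T); a=np.arctan2(g[:,1],g[:,0]); b=np.median(a); d=(a-b+np.pi)%(2*np.pi)-np.pi
            az=b+(d.max()+d.min())/2; k=rr.max()+.0013-.027; rows.append((C[:2]+k*np.array([np.cos(az),np.sin(az)])).round(4).tolist())
        out.append(((int(u),int(v)),"short",rows[0],"tall",rows[1]))
    return out
def crate(f,a,b,ztop):
    m=mask(f,a,b,150,40); m[:180]=0;m[262:]=0;m[:,:190]=0;m[:,352:]=0
    m=cv2.morphologyEx(m,cv2.MORPH_CLOSE,np.ones((5,5)))
    c=max(cv2.findContours(m,0,2)[0],key=cv2.contourArea);r=cv2.minAreaRect(c);bp=cast(f,cv2.boxPoints(r),ztop)
    bb=bp[np.argsort(bp[:,0])]; e=np.linalg.norm(bp-np.roll(bp,1,0),axis=1)
    return bp.mean(0).round(4),bp.round(4).tolist(),e.round(4)
E
python3 - <<'E'
from plant import *
from h import *
t=grab_frame("top");np.savez("top5.npz",**t)
for l in lids(t,0): print(l)
print(crate(t,45,85,.068));print(crate(t,3,14,.048))
cv2.imwrite("pics/t5.png",cv2.resize(t["img"][170:300,110:410],None,fx=2.6,fy=2.6,interpolation=2))
s=observe();print(s["position"].round(4),s["q"].round(2))
E
```

```text
((148, 275), 'short', [0.3933, 0.3589], 'tall', [0.3921, 0.3526])
((128, 234), 'short', [0.5144, 0.4244], 'tall', [0.5112, 0.4171])
((160, 231), 'short', [0.5237, 0.3322], 'tall', [0.5203, 0.3264])
((384, 225), 'short', [0.5443, -0.3331], 'tall', [0.5405, -0.3275])
(array([0.5941, 0.1103]), [[0.6284, 0.209], [0.6366, 0.016], [0.5596, 0.0127], [0.5517, 0.2036]], array([0.0769, 0.1932, 0.0771, 0.1911]))
(array([ 0.6023, -0.0955]), [[0.6398, 0.0044], [0.6479, -0.1932], [0.5646, -0.1942], [0.5568, 0.0011]], array([0.0831, 0.1978, 0.0834, 0.1954]))
[ 0.4512 -0.3219  0.1868] [ 0.15  0.48  0.51  1.87 -0.3   0.87  0.85]
```

View pics/t5.png

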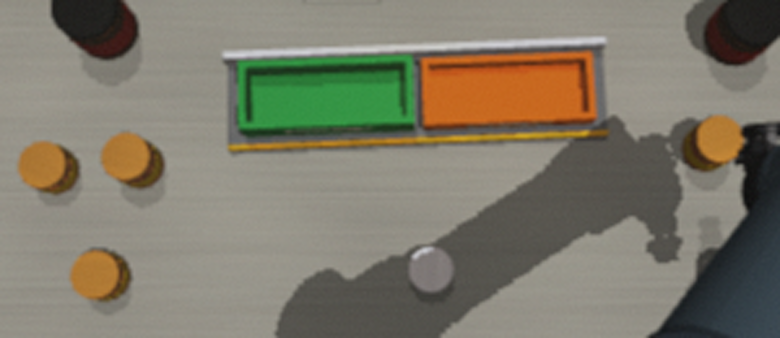

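Both crates stand fully on the deck, centred at about (.5935,.110) and (.602,-.0955), and the camera agrees with the contact positions. I'll grasp the first tall jar at (.5405,-.3275).

>>> jog_arm(deltas="0 0 0 40 -3 0 0.9;0 0 0 80 -6 0 0.85;0 0 0 89 -6 0 0.85;0 0 0 89 -6 -20 0.85;0 0 0 89 -6 -55 0.85;0 0 0 89 -6 -90 0.85;0 0 0 89 -6 -115 0.85;0 0 0 89 -6 -124 0.85;0 0 0 89 -6 -124 0.85;0 0 0 89 -6 -124 0.85")

```text
time_s: 11.23
position: [0.5404, -0.3285, 0.0635]
orientation: [2.173, 2.268, 0.0]
ft_force: [-0.3, -0.5, 1.0]
gripper_width: 0.0729
gripper_force: 0.0
```

>>> jog_arm(deltas="0 0 0 0 0 0 0;0 0 0 0 0 0 0;0 0 0 0 0 0 0;0 0 0 0 0 0 0;0 0 0 0 0 0 0;0 0 0 0 0 0 0;0 0 0 0 0 20 0;0 0 0 0 0 60 0;0 0 0 0 0 100 0;0 0 0 0 0 115 0", newtons=40)

```text
time_s: 12.07
position: [0.5423, -0.33, 0.1842]
orientation: [2.169, 2.261, 0.004]
ft_force: [0.8, -0.7, -1.5]
gripper_width: 0.0527
gripper_force: 42.9
```

Run:
```python
from h import *
t=dict(np.load("top0.npz"))
for l in lids(t,0): print(l)
```

```text
((394, 276), 'short', [0.3918, -0.3573], 'tall', [0.3906, -0.3512])
((148, 275), 'short', [0.3936, 0.3588], 'tall', [0.3924, 0.3526])
((128, 234), 'short', [0.5144, 0.4244], 'tall', [0.5112, 0.4171])
((160, 231), 'short', [0.5237, 0.3322], 'tall', [0.5203, 0.3265])
((270, 223), 'short', [0.6036, 0.0083], 'tall', [0.5987, 0.0081])
((383, 225), 'short', [0.5443, -0.3323], 'tall', [0.5405, -0.3266])
```

Grip is good (52.7 mm opening, 43 N). I'll carry it to the far green slot.

>>> jog_arm(deltas="0 0 0 4 40 0 0;0 0 0 8 80 0 0;0 0 0 12 120 0 0;0 0 0 16 160 0 0;0 0 0 20 200 0 0;0 0 0 25 240 0 0;0 0 0 29 280 0 0;0 0 0 33 320 0 0;0 0 0 37 360 0 0;0 0 0 41 400 0 0")

```text
time_s: 12.9
position: [0.5812, 0.0742, 0.1788]
orientation: [2.173, 2.267, 0.003]
ft_force: [0.4, -0.3, -1.0]
gripper_width: 0.0526
gripper_force: 42.8
```

>>> jog_arm(deltas="0 0 0 4 40 0 0;0 0 0 8 75 0 0;0 0 0 10 92 0 0;0 0 0 10 97 0 0;0 0 0 10 97 0 0;0 0 0 10 97 0 0;0 0 0 10 97 -15 0;0 0 0 10 97 -30 0;0 0 0 10 97 -40 0;0 0 0 10 97 -40 0")

```text
time_s: 13.73
position: [0.5896, 0.1666, 0.1358]
orientation: [-2.176, -2.264, 0.006]
ft_force: [-0.6, -0.8, -1.6]
gripper_width: 0.0529
gripper_force: 42.8
```

>>> jog_arm(deltas="0 0 0 1.5 3 0 0;0 0 0 1.5 3 -8 0;0 0 0 1.5 3 -18 0;0 0 0 1.5 3 -28 0;0 0 0 1.5 3 -38 0;0 0 0 1.5 3 -44 0;0 0 0 1.5 3 -48 0;0 0 0 1.5 3 -50 0;0 0 0 1.5 3 -50 0;0 0 0 1.5 3 -50 0")

```text
time_s: 14.57
position: [0.5981, 0.1606, 0.0939]
orientation: [2.176, 2.248, -0.0]
ft_force: [-8.0, -24.3, 40.7]
gripper_width: 0.0526
gripper_force: 69.8
```

The jar caught on the end wall, so I'll lift it and look.

>>> jog_arm(deltas="0 0 0 0 0 20 0;0 0 0 0 0 40 0;0 0 0 0 0 60 0;0 0 0 0 0 60 0;0 0 0 0 -40 60 0;0 0 0 0 -80 60 0;0 0 0 0 -120 60 0;0 0 0 0 -160 60 0;0 0 0 0 -180 60 0;0 0 0 0 -180 60 0")

```text
time_s: 15.4
position: [0.5921, -0.0158, 0.1477]
orientation: [2.182, 2.255, -0.004]
ft_force: [0.9, -0.0, -0.5]
gripper_width: 0.0527
gripper_force: 54.0
```

Run:
```python
from plant import *
from h import *
t=grab_frame("top");f=grab_frame("scene")
print(crate(t,45,85,.068));print(crate(t,3,14,.048))
s=observe();print(s["position"].round(4),s["gripper_width"])
a=cv2.resize(t["img"][180:260,180:380],None,fx=3.9,fy=3.9,interpolation=2);b=cv2.resize(f["img"][100:240,150:430],None,fx=2,fy=2)
o=np.zeros((600,780,3),np.uint8);o[:312]=a;o[320:600,:560]=b;cv2.imwrite("pics/t6.png",o)
```

```text
(array([0.5892, 0.1499]), [[0.6276, 0.2178], [0.6278, 0.0837], [0.5507, 0.0826], [0.5506, 0.2153]], array([0.0771, 0.1342, 0.0771, 0.1327]))
(array([ 0.6042, -0.1225]), [[0.645, -0.0516], [0.6452, -0.1948], [0.5634, -0.1926], [0.5633, -0.0512]], array([0.0817, 0.1431, 0.0818, 0.1415]))
[ 0.5925 -0.0089  0.1472] 0.05306276423428779
```

View pics/t6.png

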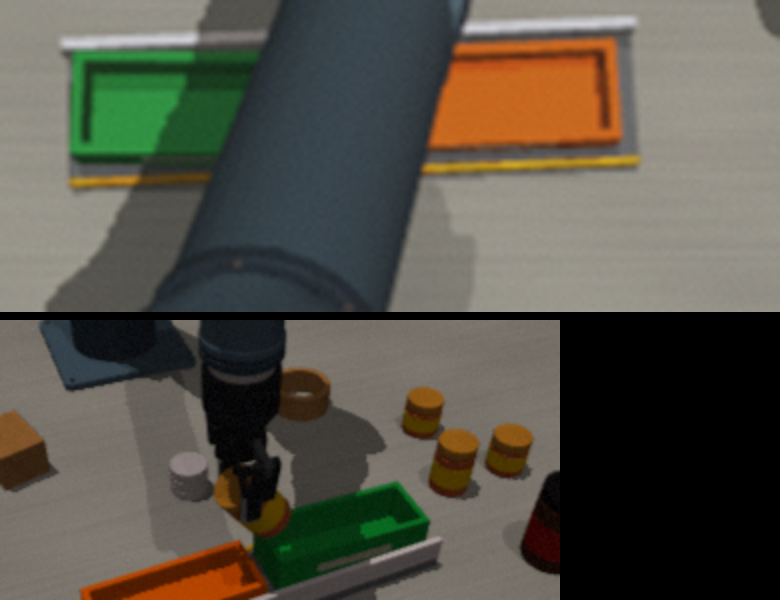

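The jar swung in the grip about the closing axis. In the lower crop its lid is at ~(235,490) and its base at ~(270,510), leaning to +y. Green also slid about 9 mm towards +y. I'll take the tilt from a zoom.

Run:
```python
from plant import *
from h import *
f=grab_frame("scene");w=grab_frame("wrist")
p=observe()["position"];u,v=map(int,proj(f,p));print(u,v)
a=cv2.resize(f["img"][v-40:v+50,u-45:u+45],(390,390),interpolation=2);b=cv2.resize(w["img"],(400,300))
o=np.zeros((400,800,3),np.uint8);o[:390,:390]=a;o[:300,400:]=b;cv2.imwrite("pics/w7.png",o)
# vertical and y directions in crop
for d in([0,0,-.05],[0,.05,0]): q=proj(f,p+d);print(np.array(q)-np.array(proj(f,p)))
```

```text
271 187
[-0.38199854 16.73731357]
[21.17009553 -5.45728743]
```

View pics/w7.png

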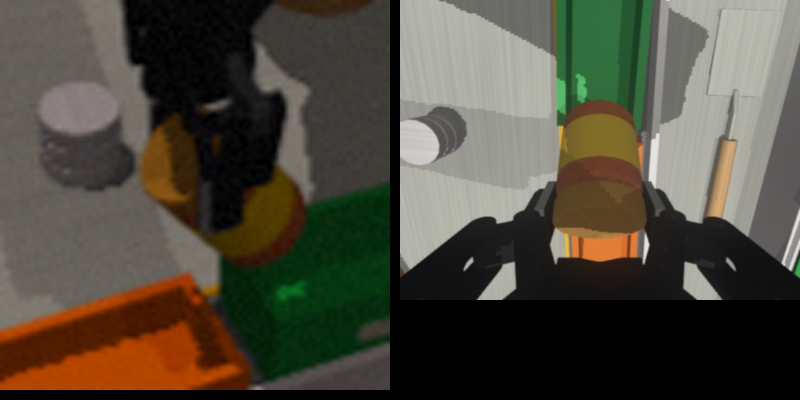

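The jar leans about 40° in the grip. I'll tilt the hand by -0.6 rad over the free table and set the jar down there.

>>> jog_arm(deltas="0 0 0 -10 -8 5 0;-0.06 0 0 -25 -25 12 0;-0.12 0 0 -40 -45 15 0;-0.2 0 0 -58 -65 15 0;-0.28 0 0 -75 -85 15 0;-0.36 0 0 -92 -105 15 0;-0.44 0 0 -108 -125 15 0;-0.52 0 0 -120 -140 15 0;-0.6 0 0 -128 -150 15 0;-0.6 0 0 -132 -155 15 0", newtons=80)

```text
time_s: 16.43
position: [0.4592, -0.1605, 0.1613]
orientation: [1.836, 1.928, -0.6]
ft_force: [-0.8, 0.2, -1.4]
gripper_width: 0.0522
gripper_force: 84.2
```

Run:
```python
from plant import *
from h import *
f=grab_frame("scene")
p=observe()["position"];print(p.round(4),observe()["gripper_width"]);u,v=map(int,proj(f,p))
for d in([0,0,-.05],[0,.05,0]): q=proj(f,p+d);print(np.array(q)-np.array(proj(f,p)))
np.savez("s8.npz",u=u,v=v,**f)
a=cv2.resize(f["img"][v-45:v+45,u-45:u+45],(450,450),interpolation=2)
cv2.imwrite("pics/s8.png",a)
```

```text
[ 0.4588 -0.1622  0.1619] 0.052339709238129875
[ 2.9695543  17.07780298]
[21.71257753 -4.851087  ]
```

View pics/s8.png

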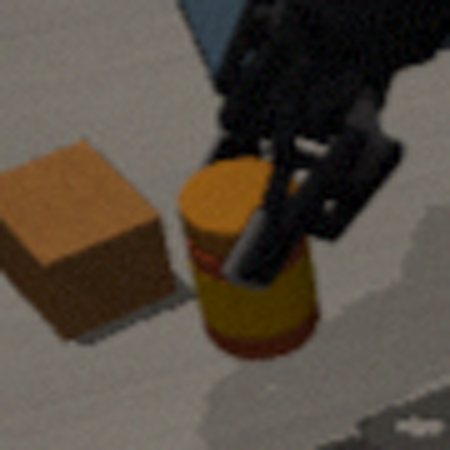

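It is now nearly upright: in the crop the lid is at (235,198) and the base at (262,325), ~3° tilt. I'll set it down.

>>> jog_arm(deltas="0 0 0 0 0 -20 0;0 0 0 0 0 -45 0;0 0 0 0 0 -68 0;0 0 0 0 0 -82 0;0 0 0 0 0 -88 0;0 0 0 0 0 -92 0;0 0 0 0 0 -95 0;0 0 0 0 0 -97 0;0 0 0 0 0 -97 0;0 0 0 0 0 -97 0")

```text
time_s: 17.32
position: [0.4609, -0.1628, 0.0661]
orientation: [1.844, 1.923, -0.593]
ft_force: [0.3, 0.1, -0.8]
gripper_width: 0.0523
gripper_force: 84.2
```

>>> jog_arm(deltas="0 0 0 0 0 -2 0;0 0 0 0 0 -4 0;0 0 0 0 0 -6 0;0 0 0 0 0 -8 0;0 0 0 0 0 -8 0;0 0 0 0 0 -8 0;0 0 0 0 0 -8 0;0 0 0 0 0 -8 0;0 0 0 0 0 -8 0;0 0 0 0 0 -8 0", newtons=30)

```text
time_s: 18.15
position: [0.4607, -0.1633, 0.0595]
orientation: [1.844, 1.921, -0.596]
ft_force: [-6.1, 13.2, 31.8]
gripper_width: 0.0524
gripper_force: 88.6
```

>>> jog_arm(deltas="0 0 0 0 0 3 0;0 0 0 0 0 3 0.5;0 0 0 0 0 3 0.9;0 0 0 0 0 3 1;0 0 0 0 0 3 1;0 0 0 0 11 19 1;0 0 0 0 28 44 1;0 0 0 0 48 73 1;0.1 0 0 0 60 95 1;0.2 0 0 0 80 120 1")

```text
time_s: 18.98
position: [0.4604, -0.081, 0.1782]
orientation: [1.958, 2.053, -0.414]
ft_force: [1.2, -1.7, -0.7]
gripper_width: 0.0856
gripper_force: 0.0
```

>>> jog_arm(deltas="0.12 0 0 0 20 0 1;0.24 0 0 0 40 0 0.5;0.36 0 0 0 60 0 0;0.4 0 0 -10 60 0 0;0.4 0 0 -10 60 0 0;0.4 0 0 -10 60 0 0;0.4 0 0 -10 60 0 0;0.4 0 0 -10 60 0 0;0.4 0 0 -10 60 0 0;0.4 0 0 -10 60 0 0")

```text
time_s: 19.82
position: [0.4506, -0.0224, 0.1774]
orientation: [2.172, 2.269, -0.002]
ft_force: [-0.4, -0.4, -1.0]
gripper_width: -0.0002
gripper_force: 0.0
```

```bash
cat >> h.py <<'E'
def up(f):
    "uprightness check in scene view: blob measures"
    return [j for j in jars(f) if 250<j[4]<1100]
E
python3 - <<'E'
from plant import *
from h import *
f=grab_frame("scene");t=grab_frame("top");np.savez("top9.npz",**t)
for j in up(f): print(j)
for l in lids(t,0): print(l)
print(crate(t,45,85,.068)[:2]);print(crate(t,3,14,.048)[:2])
s=observe();print(s["position"].round(4),s["orientation"].round(3),s["q"].round(2))
E
```

```text
([0.8054, -0.5523], 18, 39, (13, 409), 599.5)
([0.7464, -0.0672], 25, 130, (272, 290), 489.5)
([0.4549, -0.1541], 74, 53, (194, 200), 658.0)
([0.3551, -0.3322], 74, 52, (114, 193), 658.5)
([0.5103, 0.4298], 55, 53, (404, 164), 439.0)
([0.498, 0.3151], 128, 104, (368, 160), 962.0)
((388, 287), 'short', [0.3613, -0.3381], 'tall', [0.3607, -0.3323])
((148, 275), 'short', [0.3935, 0.3588], 'tall', [0.3923, 0.3526])
((326, 252), 'short', [0.4622, -0.1589], 'tall', [0.4597, -0.1561])
((128, 234), 'short', [0.5144, 0.4244], 'tall', [0.5112, 0.4171])
((160, 231), 'short', [0.5237, 0.3322], 'tall', [0.5203, 0.3265])
(array([0.5878, 0.1179]), [[0.6276, 0.2149], [0.6279, 0.0223], [0.5478, 0.0219], [0.5477, 0.2123]])
(array([ 0.6042, -0.0959]), [[0.6449, 0.0019], [0.6452, -0.1948], [0.5634, -0.1926], [0.5632, 0.0018]])
[ 0.4506 -0.0226  0.1775] [ 2.173e+00  2.269e+00 -1.000e-03] [-0.53  0.33  0.57  2.13 -0.26  0.75  0.25]
```

The jar stands upright again at (.4597,-.1561), and the near right jar has been knocked to (.3607,-.3323). I'll take the crates' yaw by subpixel edges.

```bash
cat >> h.py <<'E'
def cross(a,th): # subpixel first/last crossing of th
    k=np.nonzero(a>th)[0]
    if len(k)<4: return None
    i,j=k[0],k[-1]; return i-(a[i]-th)/(a[i]-a[i-1]),j+(a[j]-th)/(a[j]-a[j+1])
def crate2(f,ch,zt,L=.196):
    im=f["img"].astype(float); s=im[:,:,1]-np.maximum(im[:,:,0],im[:,:,2]) if ch=="g" else im[:,:,2]-im[:,:,0]-25
    y0,y1=(196,352) if ch=="x" else (196,352)
    sub=s.copy(); sub[:188]=0; sub[222:]=0; sub[:,:190]=0; sub[:,352:]=0
    cols=np.nonzero((sub>25).sum(0)>8)[0]
    F=[];N=[]
    for u in cols[3:-3]:
        c=cross(sub[:,u],25)
        if c: F.append((u,c[0]));N.append((u,c[1]))
    R=[]
    for P in(F,N):
        X=cast(f,P,zt); p=np.polyfit(X[:,1],X[:,0],1); e=np.abs(X[:,0]-np.polyval(p,X[:,1])); k=e<.003; p=np.polyfit(X[k,1],X[k,0],1); R.append(p)
    E=[]
    for v in range(199,212):
        c=cross(sub[v],25)
        if c: E.append(cast(f,[(c[0],v),(c[1],v)],zt)[:,1])
    e=np.median(E,0); ym=e.mean()
    return dict(far=round(np.polyval(R[0],ym),4),near=round(np.polyval(R[1],ym),4),yawF=round(-R[0][0],3),yawN=round(-R[1][0],3),y=e.round(4).tolist(),ym=round(ym,4))
E
python3 - <<'E'
from h import *
for n in("top5","top9"):
    t=dict(np.load(n+".npz")); print(n); print(crate2(t,"g",.068)); print(crate2(t,"o",.048))
E
```

```text
top5
{'far': np.float64(0.6357), 'near': np.float64(0.5526), 'yawF': np.float64(0.04), 'yawN': np.float64(0.039), 'y': [0.2089, 0.0107], 'ym': np.float64(0.1098)}
{'far': np.float64(0.645), 'near': np.float64(0.5523), 'yawF': np.float64(0.04), 'yawN': np.float64(-0.062), 'y': [0.0035, -0.1958], 'ym': np.float64(-0.0962)}
top9
{'far': np.float64(0.6329), 'near': np.float64(0.5509), 'yawF': np.float64(0.0), 'yawN': np.float64(-0.002), 'y': [0.2182, 0.02], 'ym': np.float64(0.1191)}
{'far': np.float64(0.645), 'near': np.float64(0.5685), 'yawF': np.float64(0.04), 'yawN': np.float64(-0.282), 'y': [0.0003, -0.1958], 'ym': np.float64(-0.0977)}
```

Green is now yawed 0.04 off and 9 mm towards +y. I'll nudge it back 9 mm from its end.

>>> jog_arm(deltas="0 0 0 18 36 0 0;0 0 0 36 72 0 0;0 0 0 54 108 0 0;0 0 0 72 144 0 0;0 0 0 90 180 0 0;0 0 0 108 216 0 0;0 0 0 126 252 0 0;0 0 0 140 280 0 0;0 0 0 140 280 0 0;0 0 0 140 280 0 0")

```text
time_s: 20.75
position: [0.5903, 0.2593, 0.1768]
orientation: [2.17, 2.272, -0.001]
ft_force: [1.0, -0.7, -0.6]
gripper_width: -0.0003
gripper_force: 0.0
```

>>> jog_arm(deltas="0 0 0 -2 0 -40 0;0 0 0 -2 0 -80 0;0 0 0 -2 0 -115 0;0 0 0 -2 0 -126 0;0 0 0 -2 0 -126 0;0 0 0 -2 -10 -126 0;0 0 0 -2 -20 -126 0;0 0 0 -2 -28 -126 0;0 0 0 -2 -34 -126 0;0 0 0 -2 -34 -126 0")

```text
time_s: 21.58
position: [0.59, 0.2219, 0.0536]
orientation: [2.176, 2.265, 0.005]
ft_force: [0.2, -0.8, 0.5]
gripper_width: 0.0002
gripper_force: 0.0
```

>>> jog_arm(deltas="0 0 0 0 -2 0 0;0 0 0 0 -4 0 0;0 0 0 0 -4 0 0;0 0 0 0 10 0 0;0 0 0 0 20 30 0;0 0 0 0 35 65 0;0 0 0 -20 60 100 0.5;0 0 0 -45 85 120 0.85;0 0 0 -68 103 124 0.85;0 0 0 -68 103 124 0.85")

```text
time_s: 22.42
position: [0.5151, 0.3339, 0.1767]
orientation: [-2.16, -2.275, -0.002]
ft_force: [0.0, 0.4, -0.9]
gripper_width: 0.048
gripper_force: 0.0
```

Run:
```python
from plant import *
from h import *
t=grab_frame("top");np.savez("top10.npz",**t)
print(crate2(t,"g",.068)); print(crate2(t,"o",.048))
for l in lids(t,0): print(l)
print(observe()["position"].round(4))
```

```text
{'far': np.float64(0.6332), 'near': np.float64(0.5509), 'yawF': np.float64(0.008), 'yawN': np.float64(0.002), 'y': [0.2076, 0.0091], 'ym': np.float64(0.1084)}
{'far': np.float64(0.645), 'near': np.float64(0.5523), 'yawF': np.float64(0.04), 'yawN': np.float64(-0.064), 'y': [0.0034, -0.1958], 'ym': np.float64(-0.0962)}
((388, 287), 'short', [0.361, -0.3381], 'tall', [0.3604, -0.3323])
((148, 275), 'short', [0.3929, 0.3589], 'tall', [0.3917, 0.3527])
((326, 252), 'short', [0.462, -0.159], 'tall', [0.4595, -0.1562])
((160, 231), 'short', [0.5237, 0.3322], 'tall', [0.5203, 0.3265])
[0.5171 0.3306 0.1758]
```

>>> jog_arm(deltas="0 0 0 4 -4 0 0.85;0 0 0 4 -4 0 0.85;0 0 0 4 -4 0 0.85;0 0 0 4 -4 0 0.85;0 0 0 4 -4 -30 0.85;0 0 0 4 -4 -65 0.85;0 0 0 4 -4 -95 0.85;0 0 0 4 -4 -113 0.85;0 0 0 4 -4 -117 0.85;0 0 0 4 -4 -117 0.85", newtons=100)

```text
time_s: 23.3
position: [0.5241, 0.3209, 0.0573]
orientation: [-2.175, -2.266, 0.005]
ft_force: [0.1, -0.2, 0.5]
gripper_width: 0.0726
gripper_force: 0.0
```

>>> jog_arm(deltas="0 0 0 -3 5 1 0.85;0 0 0 -3 5 1 0.85;0 0 0 -3 5 1 0;0 0 0 -3 5 1 0;0 0 0 -3 5 1 0;0 0 0 -3 5 1 0;0 0 0 -3 5 1 0;0 0 0 -3 5 6 0;0 0 0 -3 5 18 0;0 0 0 -3 5 35 0")

```text
time_s: 24.13
position: [0.5207, 0.3265, 0.0938]
orientation: [-2.174, -2.267, 0.003]
ft_force: [-0.2, 1.0, -1.2]
gripper_width: 0.0512
gripper_force: 104.1
```

>>> jog_arm(deltas="0 0 0 0 0 20 0;0 0 0 5 -3 40 0;0 0 0 10 -8 55 0;0 0 0 17 -17 60 0;0 0 0 24 -30 60 0;0 0 0 31 -46 60 0;0 0 0 38 -63 60 0;0 0 0 45 -80 60 0;0 0 0 52 -97 60 0;0 0 0 58 -112 60 0")

```text
time_s: 24.97
position: [0.5796, 0.2118, 0.1526]
orientation: [2.176, 2.265, -0.004]
ft_force: [-0.4, 0.2, -2.1]
gripper_width: 0.0518
gripper_force: 104.1
```

>>> jog_arm(deltas="0 0 0 4 -13 0 0;0 0 0 7 -25 0 0;0 0 0 10 -34 0 0;0 0 0 12 -40 0 0;0 0 0 12.5 -43 0 0;0 0 0 13 -45 0 0;0 0 0 13 -45 -3 0;0 0 0 13 -45 -8 0;0 0 0 13 -45 -14 0;0 0 0 13 -45 -18 0")

```text
time_s: 25.8
position: [0.5918, 0.1708, 0.1346]
orientation: [-2.172, -2.268, 0.001]
ft_force: [0.2, -0.1, -0.2]
gripper_width: 0.0519
gripper_force: 104.1
```

```bash
cat >> h.py <<'E'
def held(f,p,g,w=60):
    "held jar: tilt from the red bands/base: axis of yellow-orange blob round p in the scene view, with jar side edges"
    u,v=proj(f,p); m=mask(f,0,32,120,40); b=np.zeros_like(m); b[int(v)-30:int(v)+45,int(u)-40:int(u)+40]=255; m&=b
    c=max(cv2.findContours(cv2.morphologyEx(m,cv2.MORPH_CLOSE,np.ones((7,7))),0,2)[0],key=cv2.contourArea)
    r=cv2.minAreaRect(c); d=np.array(proj(f,np.array(p)+[0,0,-.05]))-proj(f,p)
    return r, np.degrees(np.arctan2(d[0],d[1])).round(1)
E
python3 - <<'E'
from plant import *
from h import *
f=grab_frame("scene");s=observe();p=s["position"];print(p.round(4),held(f,p,0))
u,v=map(int,proj(f,p));cv2.imwrite("pics/s11.png",cv2.resize(f["img"][v-45:v+55,u-50:u+50],(500,500),interpolation=2))
E
```

```text
[0.5914 0.1705 0.1339] (((342.26397705078125, 179.54800415039062), (23.076221466064453, 39.08647155761719), 10.304847717285156), np.float64(-10.5))
```

View pics/s11.png

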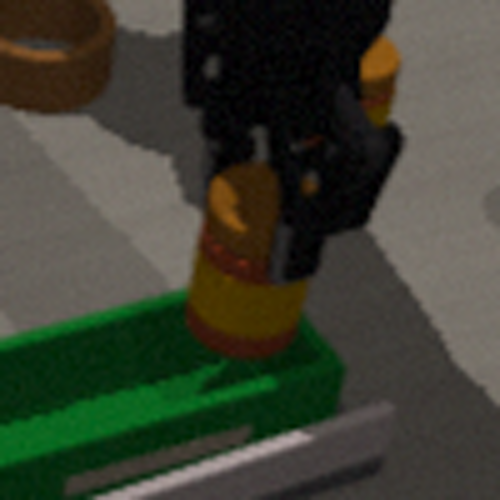

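The jar hangs upright above the end of the green crate (crop ~(245,270)). Lowering it.

>>> jog_arm(deltas="0 0 0 0 -2.5 -3 0;0 0 0 0 -2.5 -10 0;0 0 0 0 -2.5 -17 0;0 0 0 0 -2.5 -24 0;0 0 0 0 -2.5 -31 0;0 0 0 0 -2.5 -38 0;0 0 0 0 -2.5 -44 0;0 0 0 0 -2.5 -47 0;0 0 0 0 -2.5 -50 0;0 0 0 0 -2.5 -50 0")

```text
time_s: 26.68
position: [0.5922, 0.1675, 0.0851]
orientation: [-2.174, -2.267, 0.001]
ft_force: [-0.1, -0.8, -1.0]
gripper_width: 0.0519
gripper_force: 104.1
```

>>> jog_arm(deltas="0 0 0 0 0 -3 0;0 0 0 0 0 -4.5 0;0 0 0 0 0 -4.5 0.5;0 0 0 0 0 -4.5 0.85;0 0 0 0 0 -4.5 0.85;0 0 0 0 0 -4.5 0.85;0 0 0 0 0 10 0.85;0 0 0 0 0 50 0.85;0 0 0 0 0 90 0.85;0 0 0 0 0 95 0.85")

```text
time_s: 27.52
position: [0.5968, 0.1678, 0.1883]
orientation: [2.171, 2.263, 0.015]
ft_force: [1.7, -0.2, 0.5]
gripper_width: 0.0729
gripper_force: 0.0
```

>>> jog_arm(deltas="0 0 0 -15 -35 0 0.85;0 0 0 -30 -72 0 0.85;0 0 0 -45 -110 0 0.85;0 0 0 -60 -148 0 0.85;0 0 0 -75 -186 0 0.85;0 0 0 -90 -224 0 0.85;0 0 0 -105 -262 0 0.85;0 0 0 -120 -295 0 0.85;0 0 0 -132 -322 0 0.85;0 0 0 -132 -322 0 0.85")

```text
time_s: 28.35
position: [0.4576, -0.1609, 0.1819]
orientation: [2.184, 2.256, -0.002]
ft_force: [-0.4, 0.3, -0.2]
gripper_width: 0.0725
gripper_force: 0.0
```

Run:
```python
from plant import *
from h import *
t=grab_frame("top");f=grab_frame("scene")
print(crate2(t,"g",.068))
for l in lids(t,0): print(l)
for j in up(f): print(j)
print(observe()["position"].round(4))
```

```text
{'far': np.float64(0.6332), 'near': np.float64(0.551), 'yawF': np.float64(0.009), 'yawN': np.float64(-0.001), 'y': [0.2076, 0.0091], 'ym': np.float64(0.1084)}
((388, 287), 'short', [0.3613, -0.3381], 'tall', [0.3607, -0.3323])
((148, 275), 'short', [0.3932, 0.3589], 'tall', [0.392, 0.3527])
((128, 234), 'short', [0.5144, 0.4244], 'tall', [0.5112, 0.4171])
((214, 206), 'short', [0.6026, 0.1744], 'tall', [0.5978, 0.1713])
([0.8054, -0.5523], 18, 39, (13, 409), 602.5)
([0.7464, -0.0672], 25, 130, (272, 290), 488.5)
([0.4544, -0.1539], 73, 54, (195, 200), 651.0)
([0.5501, 0.1984], 59, 57, (338, 193), 527.5)
([0.3548, -0.332], 74, 53, (114, 193), 655.5)
([0.5095, 0.4307], 54, 53, (404, 164), 430.5)
([0.3853, 0.3677], 51, 53, (361, 145), 375.5)
[ 0.4605 -0.1555  0.1815]
```

>>> jog_arm(deltas="0 0 0 0 -1 -25 0.85;0 0 0 0 -1 -60 0.85;0 0 0 0 -1 -95 0.85;0 0 0 0 -1 -115 0.85;0 0 0 0 -1 -121 0.85;0 0 0 0 -1 -121 0.85;0 0 0 0 -1 -121 0.85;0 0 0 0 -1 -121 0.85;0 0 0 0 -1 -121 0;0 0 0 0 -1 -121 0")

```text
time_s: 29.28
position: [0.4612, -0.1555, 0.0612]
orientation: [2.173, 2.267, 0.002]
ft_force: [-5.0, 0.9, 26.5]
gripper_width: 0.052
gripper_force: 99.7
```

>>> jog_arm(deltas="0 0 0 0 0 0 0;0 0 0 0 0 0 0;0 0 0 0 0 0 0;0 0 0 0 0 3 0;0 0 0 0 0 10 0;0 0 0 0 0 22 0;0 0 0 0 0 38 0;0 0 0 0 0 56 0;0 0 0 0 0 74 0;0 0 0 0 0 92 0")

```text
time_s: 30.12
position: [0.4604, -0.1554, 0.1534]
orientation: [2.174, 2.267, 0.0]
ft_force: [-0.3, 0.1, -1.4]
gripper_width: 0.0515
gripper_force: 104.0
```

>>> jog_arm(deltas="0 0 0 2 4 5 0;0 0 0 7 13 10 0;0 0 0 13 26 14 0;0 0 0 22 45 16 0;0 0 0 33 66 16 0;0 0 0 43 87 16 0;0 0 0 54 108 16 0;0 0 0 64 129 16 0;0 0 0 75 150 16 0;0 0 0 85 171 16 0")

```text
time_s: 30.95
position: [0.5457, 0.0173, 0.1676]
orientation: [-2.174, -2.268, 0.0]
ft_force: [0.7, -0.3, -1.0]
gripper_width: 0.0516
gripper_force: 104.1
```

>>> jog_arm(deltas="0 0 0 10 20 0 0;0 0 0 19 38 0 0;0 0 0 27 54 0 0;0 0 0 34 68 0 0;0 0 0 39 79 0 0;0 0 0 43 86 0 0;0 0 0 45.5 90 0 0;0 0 0 46.5 92 0 0;0 0 0 46.5 92 -6 0;0 0 0 46.5 92 -15 0")

```text
time_s: 31.78
position: [0.5924, 0.1067, 0.1529]
orientation: [2.175, 2.266, 0.001]
ft_force: [-0.7, -0.2, -1.7]
gripper_width: 0.0519
gripper_force: 104.1
```

Run:
```python
from plant import *
from h import *
f=grab_frame("scene");s=observe();p=s["position"];print(p.round(4),held(f,p,0))
```

```text
[0.5908 0.1065 0.1504] (((328.6878356933594, 184.52890014648438), (45.160987854003906, 45.23701858520508), 8.746161460876465), np.float64(-7.4))
```

>>> jog_arm(deltas="0 0 0 0.5 1 -6 0;0 0 0 0.5 1 -14 0;0 0 0 0.5 1 -22 0;0 0 0 0.5 1 -30 0;0 0 0 0.5 1 -38 0;0 0 0 0.5 1 -46 0;0 0 0 0.5 1 -54 0;0 0 0 0.5 1 -60 0;0 0 0 0.5 1 -64 0;0 0 0 0.5 1 -65 0")

```text
time_s: 32.67
position: [0.5921, 0.1085, 0.0868]
orientation: [-2.174, -2.267, 0.001]
ft_force: [-0.1, 0.4, -1.2]
gripper_width: 0.052
gripper_force: 104.1
```

>>> jog_arm(deltas="0 0 0 0 0 -2 0;0 0 0 0 0 -4 0;0 0 0 0 0 -4 0.5;0 0 0 0 0 -4 0.85;0 0 0 0 0 -4 0.85;0 0 0 0 0 -4 0.85;0 0 0 0 0 10 0.85;0 0 0 0 0 45 0.85;0 0 0 0 0 80 0.85;0 0 0 0 0 92 0.85")

```text
time_s: 33.5
position: [0.5952, 0.1084, 0.1854]
orientation: [2.172, 2.264, 0.009]
ft_force: [0.7, 0.7, 0.0]
gripper_width: 0.0724
gripper_force: 0.0
```

>>> jog_arm(deltas="0 0 0 -18 -35 0 0.85;0 0 0 -36 -70 0 0.85;0 0 0 -55 -105 0 0.85;0 0 0 -74 -140 0 0.85;0 0 0 -93 -175 0 0.85;0 0 0 -112 -210 0 0.85;0 0 0 -131 -245 0 0.85;0 0 0 -150 -280 0 0.85;0 0 0 -169 -315 0 0.85;0 0 0 -188 -350 0 0.85")

```text
time_s: 34.33
position: [0.4036, -0.2429, 0.1806]
orientation: [2.173, 2.267, 0.002]
ft_force: [0.5, -1.7, -0.1]
gripper_width: 0.0724
gripper_force: 0.0
```

Run:
```python
from plant import *
from h import *
t=grab_frame("top")
print(crate2(t,"g",.068))
for l in lids(t,0): print(l)
f=grab_frame("scene")
for j in up(f): print(j)
print(observe()["position"].round(4))
```

```text
{'far': np.float64(0.6332), 'near': np.float64(0.5511), 'yawF': np.float64(0.009), 'yawN': np.float64(0.001), 'y': [0.2076, 0.0091], 'ym': np.float64(0.1084)}
((148, 275), 'short', [0.3933, 0.3589], 'tall', [0.3921, 0.3526])
((128, 234), 'short', [0.5144, 0.4244], 'tall', [0.5112, 0.4171])
([0.8054, -0.5523], 18, 39, (13, 409), 601.5)
([0.7463, -0.0673], 25, 130, (272, 290), 488.0)
([0.5615, 0.1566], 86, 108, (327, 197), 1065.5)
([0.3548, -0.332], 74, 53, (114, 193), 656.5)
([0.509, 0.4315], 53, 53, (404, 164), 428.5)
([0.386, 0.3671], 52, 53, (361, 145), 378.0)
[ 0.4008 -0.2477  0.181 ]
```

>>> jog_arm(deltas="0 0 0 -18 -38 0 0.85;0 0 0 -36 -75 0 0.85;0 0 0 -39 -84.5 0 0.85;0 0 0 -39 -84.5 0 0.85;0 0 0 -39 -84.5 -30 0.85;0 0 0 -39 -84.5 -65 0.85;0 0 0 -39 -84.5 -90 0.85;0 0 0 -39 -84.5 -95 0.85;0 0 0 -39 -84.5 -95 0.85;0 0 0 -39 -84.5 -95 0.85")

```text
time_s: 35.27
position: [0.3664, -0.3258, 0.0857]
orientation: [2.173, 2.268, 0.001]
ft_force: [-0.0, -0.5, 0.6]
gripper_width: 0.0726
gripper_force: 0.0
```

>>> jog_arm(deltas="0 0 0 -5 -6.5 0 0.85;0 0 0 -5 -6.5 -12 0.85;0 0 0 -5 -6.5 -24 0.85;0 0 0 -5 -6.5 -27 0.85;0 0 0 -5 -6.5 -27 0.85;0 0 0 -5 -6.5 -27 0;0 0 0 -5 -6.5 -27 0;0 0 0 -5 -6.5 -27 0;0 0 0 -5 -6.5 -27 0;0 0 0 -5 -6.5 -27 0")

```text
time_s: 36.1
position: [0.3604, -0.3325, 0.0582]
orientation: [2.174, 2.267, 0.0]
ft_force: [-1.9, 0.9, 5.1]
gripper_width: 0.0517
gripper_force: 103.3
```

>>> jog_arm(deltas="0 0 0 0 0 3 0;0 0 0 0 0 10 0;0 0 0 0 0 22 0;0 0 0 0 0 38 0;0 0 0 0 0 56 0;0 0 0 0 0 74 0;0 0 0 2 4 92 0;0 0 0 6 10 104 0;0 0 0 12 20 108 0;0 0 0 20 33 108 0")

```text
time_s: 36.93
position: [0.381, -0.3004, 0.168]
orientation: [2.174, 2.263, 0.001]
ft_force: [-0.0, -0.8, -2.1]
gripper_width: 0.0517
gripper_force: 104.3
```

>>> jog_arm(deltas="0 0 0 9 15 0 0;0 0 0 19 32 0 0;0 0 0 31 51 0 0;0 0 0 44 72 0 0;0 0 0 57 94 0 0;0 0 0 70 116 0 0;0 0 0 83 138 0 0;0 0 0 96 160 0 0;0 0 0 109 181 0 0;0 0 0 122 203 0 0")

```text
time_s: 37.77
position: [0.5031, -0.0954, 0.1668]
orientation: [2.174, 2.267, 0.001]
ft_force: [0.2, -1.4, -1.7]
gripper_width: 0.0518
gripper_force: 104.3
```

>>> jog_arm(deltas="0 0 0 13 22 0 0;0 0 0 26 44 0 0;0 0 0 39 66 0 0;0 0 0 51 86 0 0;0 0 0 62 104 0 0;0 0 0 71 120 0 0;0 0 0 79 133 0 0;0 0 0 85 142 0 0;0 0 0 88 146 0 0;0 0 0 89 147 0 0")

```text
time_s: 38.6
position: [0.5918, 0.051, 0.1659]
orientation: [2.173, 2.268, 0.0]
ft_force: [1.0, 0.3, -1.7]
gripper_width: 0.0517
gripper_force: 104.3
```

Run:
```python
from plant import *
from h import *
f=grab_frame("scene");s=observe();p=s["position"];print(p.round(4))
u,v=map(int,proj(f,p));cv2.imwrite("pics/s12.png",cv2.resize(f["img"][v-45:v+55,u-50:u+70],(600,500),interpolation=2))
```

```text
[0.5916 0.0503 0.1658]
```

>>> jog_arm(deltas="0 0 0 0.5 -1.5 -8 0;0 0 0 0.5 -1.5 -20 0;0 0 0 0.5 -1.5 -32 0;0 0 0 0.5 -1.5 -42 0;0 0 0 0.5 -1.5 -50 0;0 0 0 0.5 -1.5 -58 0;0 0 0 0.5 -1.5 -66 0;0 0 0 0.5 -1.5 -73 0;0 0 0 0.5 -1.5 -79 0;0 0 0 0.5 -1.5 -81 0")

```text
time_s: 39.48
position: [0.5915, 0.0491, 0.0836]
orientation: [-2.174, -2.267, 0.001]
ft_force: [-0.1, -0.5, -1.3]
gripper_width: 0.0518
gripper_force: 104.3
```

>>> jog_arm(deltas="0 0 0 0 0 -1.5 0;0 0 0 0 0 -3 0;0 0 0 0 0 -3 0.5;0 0 0 0 0 -3 0.85;0 0 0 0 0 -3 0.85;0 0 0 0 0 -3 0.85;0 0 0 0 0 10 0.85;0 0 0 0 0 45 0.85;0 0 0 0 0 80 0.85;0 0 0 0 0 95 0.85")

```text
time_s: 40.32
position: [0.5942, 0.0486, 0.1849]
orientation: [2.173, 2.264, 0.007]
ft_force: [0.9, 0.1, 0.5]
gripper_width: 0.0725
gripper_force: 0.0
```

>>> jog_arm(deltas="0 0 0 -8 38 0 0.85;0 0 0 -16 76 0 0.85;0 0 0 -24 114 0 0.85;0 0 0 -32 152 0 0.85;0 0 0 -40 190 0 0.85;0 0 0 -48 228 0 0.85;0 0 0 -56 266 0 0.85;0 0 0 -64 304 0 0.85;0 0 0 -72 342 0 0.85;0 0 0 -77 365 0 0.85")

```text
time_s: 41.15
position: [0.5128, 0.4196, 0.1808]
orientation: [-2.168, -2.271, -0.003]
ft_force: [0.2, 0.3, 0.3]
gripper_width: 0.0724
gripper_force: 0.0
```

Run:
```python
from plant import *
from h import *
t=grab_frame("top");np.savez("top13.npz",**t)
print(crate2(t,"g",.068));print(crate2(t,"o",.048))
for l in lids(t,0): print(l)
f=grab_frame("scene")
for j in up(f): print(j)
print(observe()["position"].round(4))
```

```text
{'far': np.float64(0.6331), 'near': np.float64(0.5515), 'yawF': np.float64(0.009), 'yawN': np.float64(0.003), 'y': [0.2075, 0.0092], 'ym': np.float64(0.1084)}
{'far': np.float64(0.6364), 'near': np.float64(0.5621), 'yawF': np.float64(0.074), 'yawN': np.float64(-0.085), 'y': [0.2005, -0.1957], 'ym': np.float64(0.0024)}
((147, 275), 'short', [0.3938, 0.3602], 'tall', [0.3926, 0.3539])
((128, 234), 'short', [0.5141, 0.4245], 'tall', [0.5109, 0.4172])
([0.8054, -0.5523], 18, 39, (13, 409), 600.5)
([0.7463, -0.0673], 25, 130, (272, 290), 485.0)
([0.5092, 0.4304], 54, 56, (404, 165), 437.0)
([0.3859, 0.3669], 53, 54, (361, 145), 382.5)
[0.5121 0.4208 0.1803]
```

>>> jog_arm(deltas="0 0 0 2 4 -20 0.85;0 0 0 2 4 -55 0.85;0 0 0 2 4 -80 0.85;0 0 0 2 4 -90 0.85;0 0 0 2 4 -90 0.85;0 0 0 2 4 -90 0.85;0 0 0 2 4 -90 0.85;0 0 0 2 4 -90 0.85;0 0 0 2 4 -90 0.85;0 0 0 2 4 -90 0.85")

```text
time_s: 42.08
position: [0.5175, 0.4185, 0.0908]
orientation: [2.174, 2.268, 0.002]
ft_force: [0.1, -1.1, -0.5]
gripper_width: 0.0728
gripper_force: 0.0
```

>>> jog_arm(deltas="0 0 0 -2 6 0 0.85;0 0 0 -2 6 -20 0.85;0 0 0 -2 6 -40 0.85;0 0 0 -2 6 -49 0.85;0 0 0 -2 6 -50 0.85;0 0 0 -2 6 -50 0;0 0 0 -2 6 -50 0;0 0 0 -2 6 -50 0;0 0 0 -2 6 -50 0;0 0 0 -2 6 -50 0")

```text
time_s: 42.92
position: [0.5159, 0.4247, 0.0411]
orientation: [2.174, 2.267, 0.004]
ft_force: [0.0, -0.0, 6.7]
gripper_width: 0.0515
gripper_force: 104.0
```

>>> jog_arm(deltas="0 0 0 0 0 3 0;0 0 0 0 0 10 0;0 0 0 0 0 22 0;0 0 0 0 0 40 0;0 0 0 0 0 60 0;0 0 0 0 0 80 0;0 0 0 1 -4 100 0;0 0 0 3 -12 115 0;0 0 0 6 -25 122 0;0 0 0 9 -42 122 0")

```text
time_s: 43.75
position: [0.525, 0.3821, 0.1637]
orientation: [2.173, 2.269, 0.005]
ft_force: [0.8, -0.2, -1.4]
gripper_width: 0.0517
gripper_force: 104.2
```

>>> jog_arm(deltas="0 0 0 3 -22 0 0;0 0 0 7 -48 0 0;0 0 0 11 -76 0 0;0 0 0 16 -104 0 0;0 0 0 20 -132 0 0;0 0 0 24 -160 0 0;0 0 0 29 -188 0 0;0 0 0 33 -216 0 0;0 0 0 37 -244 0 0;0 0 0 41 -272 0 0")

```text
time_s: 44.58
position: [0.5637, 0.1064, 0.1606]
orientation: [-2.176, -2.265, 0.004]
ft_force: [0.6, -0.7, -0.8]
gripper_width: 0.0514
gripper_force: 104.2
```

>>> jog_arm(deltas="0 0 0 4 -28 0 0;0 0 0 8 -56 0 0;0 0 0 13 -84 0 0;0 0 0 17 -112 0 0;0 0 0 22 -140 0 0;0 0 0 26 -166 0 0;0 0 0 30 -190 0 0;0 0 0 33 -211 0 0;0 0 0 36 -227 0 0;0 0 0 37 -239 0 0")

```text
time_s: 45.42
position: [0.6001, -0.1328, 0.1607]
orientation: [-2.178, -2.263, 0.004]
ft_force: [0.5, 0.2, -1.5]
gripper_width: 0.052
gripper_force: 104.2
```

>>> jog_arm(deltas="0 0 0 1 -7 0 0;0 0 0 1.5 -11 0 0;0 0 0 1.5 -12.5 -4 0;0 0 0 1.5 -12.5 -12 0;0 0 0 1.5 -12.5 -24 0;0 0 0 1.5 -12.5 -36 0;0 0 0 1.5 -12.5 -45 0;0 0 0 1.5 -12.5 -50 0;0 0 0 1.5 -12.5 -50 0;0 0 0 1.5 -12.5 -50 0")

```text
time_s: 46.25
position: [0.6034, -0.1413, 0.1113]
orientation: [-2.174, -2.267, 0.001]
ft_force: [0.2, 0.5, -0.8]
gripper_width: 0.0515
gripper_force: 104.2
```

Run:
```python
from plant import *
from h import *
f=grab_frame("scene");s=observe();p=s["position"];print(p.round(4),held(f,p,0))
u,v=map(int,proj(f,p));cv2.imwrite("pics/s14.png",cv2.resize(f["img"][v-50:v+70,u-60:u+100],(800,600),interpolation=2))
```

```text
[ 0.6038 -0.1415  0.1118] (((217.5, 236.0), (54.0, 71.0), 90.0), np.float64(7.1))
```

View pics/s14.png

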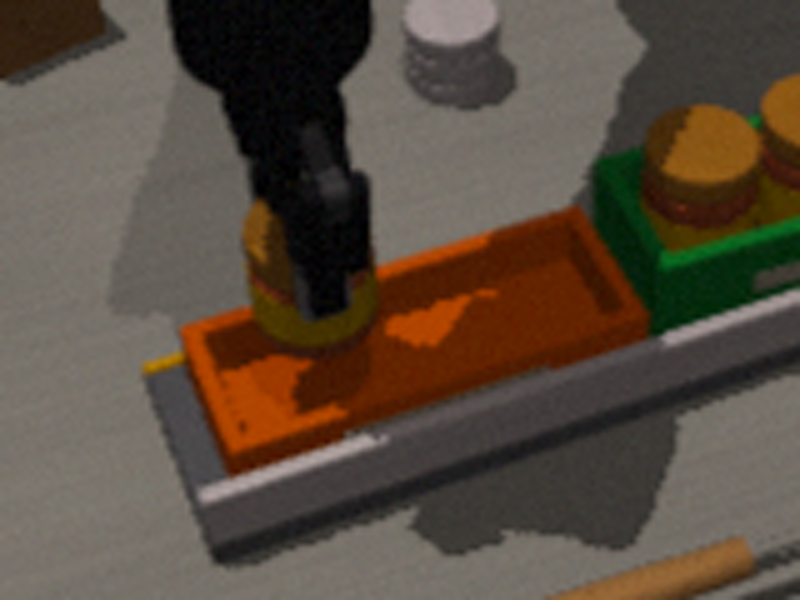

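The short jar hangs upright over orange (~(310,270) in the crop) and the green jars are upright. Lowering it.

>>> jog_arm(deltas="0 0 0 0.5 0 -5 0;0 0 0 0.5 0 -12 0;0 0 0 0.5 0 -19 0;0 0 0 0.5 0 -25 0;0 0 0 0.5 0 -31 0;0 0 0 0.5 0 -36 0;0 0 0 0.5 0 -40 0;0 0 0 0.5 0 -43 0;0 0 0 0.5 0 -45 0;0 0 0 0.5 0 -45 0")

```text
time_s: 47.13
position: [0.6038, -0.1414, 0.0663]
orientation: [-2.174, -2.267, 0.001]
ft_force: [0.2, -0.2, -1.2]
gripper_width: 0.0516
gripper_force: 104.2
```

>>> jog_arm(deltas="0 0 0 0 0 -1.5 0;0 0 0 0 0 -3 0;0 0 0 0 0 -3 0.5;0 0 0 0 0 -3 0.85;0 0 0 0 0 -3 0.85;0 0 0 0 0 -3 0.85;0 0 0 0 0 10 0.85;0 0 0 0 0 45 0.85;0 0 0 0 0 80 0.85;0 0 0 0 0 112 0.85")

```text
time_s: 47.97
position: [0.604, -0.1418, 0.1814]
orientation: [2.174, 2.266, 0.0]
ft_force: [0.5, -0.6, -0.4]
gripper_width: 0.0728
gripper_force: 0.0
```

>>> jog_arm(deltas="0 0 0 -15 36 0 0.85;0 0 0 -30 72 0 0.85;0 0 0 -45 108 0 0.85;0 0 0 -60 144 0 0.85;0 0 0 -75 180 0 0.85;0 0 0 -90 216 0 0.85;0 0 0 -105 252 0 0.85;0 0 0 -120 288 0 0.85;0 0 0 -135 324 0 0.85;0 0 0 -150 360 0 0.85")

```text
time_s: 48.8
position: [0.4533, 0.2203, 0.1799]
orientation: [-2.175, -2.267, -0.002]
ft_force: [1.0, 0.4, 0.7]
gripper_width: 0.0725
gripper_force: 0.0
```

Run:
```python
from plant import *
from h import *
t=grab_frame("top")
for l in lids(t,0): print(l)
f=grab_frame("scene")
for j in up(f): print(j)
print(observe()["position"].round(4))
```

```text
([0.8054, -0.5523], 18, 39, (13, 409), 600.5)
([0.7464, -0.0672], 25, 130, (272, 290), 486.5)
([0.3846, 0.3676], 51, 55, (361, 145), 366.5)
[0.4512 0.2259 0.1793]
```

>>> jog_arm(deltas="0 0 0 -15 36 0 0.85;0 0 0 -30 72 0 0.85;0 0 0 -45 108 0 0.85;0 0 0 -57 136 0 0.85;0 0 0 -57 136 -15 0.85;0 0 0 -57 136 -50 0.85;0 0 0 -57 136 -85 0.85;0 0 0 -57 136 -90 0.85;0 0 0 -57 136 -90 0.85;0 0 0 -57 136 -90 0.85")

```text
time_s: 49.73
position: [0.3982, 0.3545, 0.0901]
orientation: [2.175, 2.266, 0.002]
ft_force: [-0.8, 0.1, 0.5]
gripper_width: 0.0724
gripper_force: 0.0
```

>>> jog_arm(deltas="0 0 0 -3.5 5 0 0.85;0 0 0 -3.5 5 -20 0.85;0 0 0 -3.5 5 -40 0.85;0 0 0 -3.5 5 -48 0.85;0 0 0 -3.5 5 -49 0.85;0 0 0 -3.5 5 -49 0;0 0 0 -3.5 5 -49 0;0 0 0 -3.5 5 -49 0;0 0 0 -3.5 5 -49 0;0 0 0 -3.5 5 -49 0")

```text
time_s: 50.57
position: [0.394, 0.3602, 0.0416]
orientation: [-2.174, -2.267, -0.002]
ft_force: [-2.8, -1.4, 8.3]
gripper_width: 0.0514
gripper_force: 103.3
```

>>> jog_arm(deltas="0 0 0 0 0 3 0;0 0 0 0 0 10 0;0 0 0 0 0 22 0;0 0 0 0 0 40 0;0 0 0 0 0 60 0;0 0 0 0 0 80 0;0 0 0 1 -3 98 0;0 0 0 5 -9 110 0;0 0 0 11 -20 115 0;0 0 0 19 -36 116 0")

```text
time_s: 51.4
position: [0.4131, 0.3241, 0.1571]
orientation: [-2.172, -2.269, -0.004]
ft_force: [0.2, -0.1, -1.2]
gripper_width: 0.0514
gripper_force: 104.2
```

>>> jog_arm(deltas="0 0 0 10 -20 3 0;0 0 0 21 -43 6 0;0 0 0 33 -67 8 0;0 0 0 45 -91 8 0;0 0 0 57 -115 8 0;0 0 0 69 -139 8 0;0 0 0 81 -163 8 0;0 0 0 93 -187 8 0;0 0 0 105 -211 8 0;0 0 0 117 -235 8 0")

```text
time_s: 52.23
position: [0.5295, 0.0858, 0.1635]
orientation: [-2.176, -2.266, 0.002]
ft_force: [1.3, 0.7, -0.3]
gripper_width: 0.0513
gripper_force: 104.2
```

>>> jog_arm(deltas="0 0 0 12 -24 0 0;0 0 0 24 -48 0 0;0 0 0 35 -71 0 0;0 0 0 45 -91 0 0;0 0 0 53 -107 0 0;0 0 0 60 -121 0 0;0 0 0 66 -131 0 0;0 0 0 69 -137 0 0;0 0 0 70.5 -140 0 0;0 0 0 70.5 -140 0 0")

```text
time_s: 53.07
position: [0.5999, -0.0519, 0.1635]
orientation: [-2.175, -2.267, 0.001]
ft_force: [-0.0, 0.1, -1.0]
gripper_width: 0.0513
gripper_force: 104.2
```

>>> jog_arm(deltas="0 0 0 0 0 0 0;0 0 0 0 0 -5 0;0 0 0 0 0 -15 0;0 0 0 0 0 -27 0;0 0 0 0 0 -39 0;0 0 0 0 0 -49 0;0 0 0 0 0 -54 0;0 0 0 0 0 -54 0;0 0 0 0 0 -54 0;0 0 0 0 0 -54 0")

```text
time_s: 53.9
position: [0.6004, -0.0516, 0.11]
orientation: [2.174, 2.267, 0.001]
ft_force: [0.1, -0.5, -1.0]
gripper_width: 0.0518
gripper_force: 104.2
```

>>> jog_arm(deltas="0 0 0 0 0 -5 0;0 0 0 0 0 -12 0;0 0 0 0 0 -19 0;0 0 0 0 0 -25 0;0 0 0 0 0 -31 0;0 0 0 0 0 -36 0;0 0 0 0 0 -40 0;0 0 0 0 0 -43 0;0 0 0 0 0 -43.5 0;0 0 0 0 0 -43.5 0")

```text
time_s: 54.73
position: [0.6, -0.0514, 0.066]
orientation: [-2.174, -2.268, 0.0]
ft_force: [0.5, 0.7, -2.1]
gripper_width: 0.0517
gripper_force: 104.2
```

>>> jog_arm(deltas="0 0 0 0 0 -1.5 0;0 0 0 0 0 -2.5 0;0 0 0 0 0 -2.5 0.5;0 0 0 0 0 -2.5 0.85;0 0 0 0 0 -2.5 0.85;0 0 0 0 0 -2.5 0.85;0 0 0 0 0 10 0.85;0 0 0 0 0 45 0.85;0 0 0 0 0 80 0.85;0 0 0 0 0 112 0.85")

```text
time_s: 55.57
position: [0.6, -0.0518, 0.1808]
orientation: [2.174, 2.266, 0.0]
ft_force: [0.4, 0.1, 0.3]
gripper_width: 0.0725
gripper_force: 0.0
```

>>> jog_arm(deltas="0 0 0 -10 -38 10 0.85;0 0 0 -20 -76 20 0.85;0 0 0 -30 -114 30 0.85;0 0 0 -40 -152 30 0.85;0 0 0 -60 -190 30 0.85;0 0 0 -90 -210 30 0.85;0 0 0 -120 -230 30 0.85;0 0 0 -150 -250 30 0.85;0 0 0 -160 -260 30 0.85;0 0 0 -160 -260 30 0.85")

```text
time_s: 56.4
position: [0.4362, -0.315, 0.2096]
orientation: [2.182, 2.259, -0.001]
ft_force: [0.5, 1.0, 0.4]
gripper_width: 0.0726
gripper_force: 0.0
```

Run:
```python
from plant import *
from h import *
t=grab_frame("top");f=grab_frame("scene")
print(crate2(t,"g",.068))
a=cv2.resize(t["img"][180:290,100:420],(800,275),interpolation=2);b=cv2.resize(f["img"][130:290,80:480],(800,320),interpolation=2)
cv2.imwrite("pics/end.png",np.vstack([a,b]))
```

```text
{'far': np.float64(0.6332), 'near': np.float64(0.5512), 'yawF': np.float64(0.009), 'yawN': np.float64(0.005), 'y': [0.2076, 0.0091], 'ym': np.float64(0.1083)}
```

View pics/end.png

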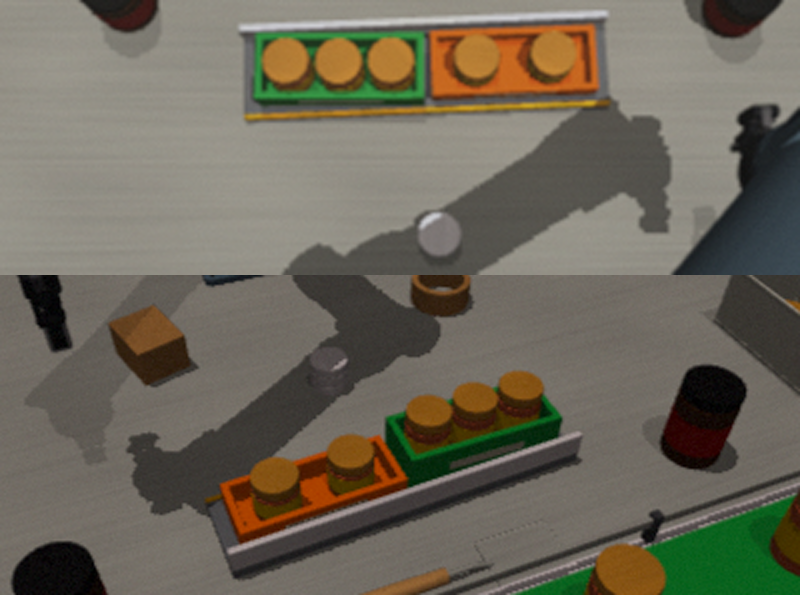

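The final picture shows three tall jars upright in green (top crop columns 290-390) and two short jars upright in orange (475 and 552). Both crates are on the deck behind the yellow strip, and nothing else was disturbed. Handing in.

```bash
python3 -c "
from plant import *
print(close_job())"
```

```text
the job is handed in; nothing more can be done
None
```

Job handed in: both crates stand open side up with their whole base on the deck, the three tall jars upright in the green crate and the two short ones upright in the orange. One tall jar tilted in the grip on its first try and nudged the green crate; I set both right before placing it.

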